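# Unlock a flux dispenser and hold its plunger drawn back

## Robot

A 7-joint arm with a two-finger parallel gripper is mounted at the origin on the work surface. World frame = base frame: x ahead of the robot, y to its left, z up, the work surface at z = 0. Lengths are in mm, angles in rad, forces in N, time in s.
With the tool pointing down it reaches from about 425 to 825 mm from the base axis. Payload 3.6 kg.
Tool frame: the origin (TCP) lies at the very end of the fingers, on their centre line; the grasp point (between the pads) lies manip.grip_depth behind it (manip.grip_depth is the distance from the TCP to the grasp point, in mm); x points along the fingers, z is the direction in which the jaws open and shut, and the axes are right-handed (so a half turn about x gives the same grasp; the last joint's range is limited). The gripper opens to 85 mm and grips with 20 to 120 N. Pads are 22 mm wide; open, the fingers measure 114 mm over their backs; the gripper's body (76 mm by 85 mm) begins 54 mm behind the grasp point. The pads swing forward as they close: fully open they stand 13 mm farther back than shut.
Start: joints at [-1.276, 0.615, -0.013, 1.423, 0.008, 1.103, -0.04], TCP at [205.545, 616.615, 231.297] pointing down, gripper open.
Joint ranges: [-3.12, 3.12], [-0.3, 2.06], [-1.34, 1.32], [0.26, 2.42], [-1.36, 4.5], [0.01, 1.98], [-2.84, 2.84]. Speed limits (rad/s): [2.79, 2.79, 3.14, 3.14, 3.14, 3.14, 3.14].

## Interface

Orientations are given as a 3x3 rotation matrix whose columns are the frame's x, y, z axes.
In Python, from rig import monitor, vision, ticket, nets, manip gives the robot as it stands. The module is installed in compiled form; this text tells all that it offers.
- The arm moves only by the tool play_rows, never from a script. Its argument "moves" is a list of rows, each a list of 7 numbers: the gripper's target within -1 to 1 (fully open at 1, half-way at 0, shut at -1), then the shift along the tool's x, y, z normalised to -1 to 1, where 1 is 200 mm, then the turn, a rotation vector about the tool's x, y, z normalised to -1 to 1, where 1 is 360 degrees. A call has 1 to 12 rows; each row shifts and turns the commanded pose from where the row before left it, along the tool's axes as they then stand; what a row does not reach is not made up. A row lasts 1/8 s, in which the tool goes at most 62.5 mm and 10.7 degrees, less where a joint would pass 70% of its speed; a pose out of reach is approached as far as the arm can. A call with a number of a shift or a turn outside -1 to 1 is refused whole. A call with a gripper value outside its range is refused whole. The fingers move at their own pace and stop on an object; "squeeze" is the grip in N (left out, the last holds). Time passes only in rows, so rows that do not move let the fingers close. It gives the time, the measured TCP pose, the force and the opening at its end, in the units of the state.
- monitor.get_state(): the state, without advancing time (a new reading comes with each control period).
- vision.get_image(name): name is "side" or "top"; returns the picture (400x640x3 uint8, red, green, blue); there is no depth.
- vision.camera_params(name): a dict with "fx", "fy", "cx", "cy" (pixels), "dist" ([k1, k2, p1, p2, k3] as OpenCV has them; the pictures are not rectified), "eye" and "attitude" of the camera in the world. Camera axes: x right, y down, z forward; pixel columns grow to the right and rows downward; lengths in mm; the calibration is good to about 2 mm. A picture is of the moment at which its call begins. camera_params takes no time and is no camera call.
- ticket.hand_in(): hands the job in, once; it reports no verdict.
Trained networks look in the newest picture that a camera, given by its name, has taken for a name from the list of things; names that differ only in an ending like _2 or _b are one class to them, and where a whole thing is asked for, a point or a joint stands for the part that bears it (a point fixed in the world has none). Each returns a list of dicts, best first, with "p" (0 to 1); they miss things now and then, are a little off and sometimes report something else, mostly with a low value. They report only what shows in the picture. A call takes as long as a camera call. They do not tell look-alikes from the thing itself.
- nets.spot_in(camera, target): "location" ([column, row] in pixels, amid what is visible of it).
- nets.pinpoint(camera, target): "location" ([column, row] in pixels: a listed point, or the origin of a listed thing).
The state is a dict: "t": time; "joints": joint angles; "qd": joint speeds; "joint_efforts": joint torques, N m; "eef_pos": TCP position; "tcp_rot": TCP orientation; "wrist_force": force on the tool from outside, world axes, zero at the start; "wrist_torque": the same for the moment, N m; "finger_gap": finger opening in mm.
Only numpy, scipy, OpenCV 4.12 (cv2) and the standard library are available. Lean on these libraries where they do the work, as an engineer would, in place of code of your own. Each camera call takes 0.05 s, during which the arm holds its last target.

## Task

Pull the red lock plug straight up out of its socket on the bench dispenser and lay it in the white parts tray. Then take the plunger by its green knob and draw it straight up until the whole orange band on its rod shows just above the barrel's mouth (at most about a centimetre above it), never right out, and finish still holding it there, steady and not forced against the bore. Leave the solder spool, the jar and the screwdriver where they are.

Things in the scene. Friction and masses are not known exactly. Their poses are not given: they have to be found in the camera images.
- socket_mouth (a point): Centre of the socket mouth: top of the black post (30 x 32 mm) on the grey dispenser base (85 x 145 x 12 mm, fixed), 105 mm above the desk. x across the dispenser, y from barrel to socket, z up. The hole is 13 x 9 mm (x, y), 28 mm deep. A hidden sprung nose in its +y wall clicks into the plug's blade: about 5 to 15 N upward frees it within the first 10 mm; the blade is clear after 24 mm.
- barrel_mouth (a point): Centre of the barrel's mouth: top rim of the clear upright barrel (32 mm outside, 90 mm tall, aluminium collars) on the dispenser base, 105 mm above the desk, 60 mm from the socket mouth, on its -y side; same axes as the socket mouth. The bore is 17.5 mm wide, open at the top.
- lock_plug: Red lock plug, 40 g, loose. Origin: centre of its head's underside, on the socket mouth at the start, axes alike. Head 14 (x) x 24 (y) x 48 mm tall; grip its 14 mm, best 30 mm up. A tongue 12 mm wide runs from the head to y = -44.5 mm, 8 to 14 mm above the origin, over the plunger's flange, barring it. Steel blade 12 x 8 mm reaches 24 mm below the origin. Set down upright it topples onto its side.
- plunger: Plunger, 0.15 to 0.31 kg, loose. Origin: centre of the underside of its flange (44 mm wide, 6 mm thick), on the barrel's mouth at the start; z up. Green round knob 26 mm wide, 6 to 48 mm above the origin; grip at about 30 mm. Steel rod 16 mm wide, 78 mm long below, 0.75 mm play all round; orange band 35 to 45 mm below the origin: all shown when lifted 45 mm. Let go, it sinks back.
- tray: White open parts tray, fixed, 150 x 150 mm outside, 22 mm tall, walls and floor about 4 mm. Origin at the centre of its underside, 3 mm above the desk (it lies on the mat).
- spool: Spool of grey solder, white flanges, 54 mm across, 48 mm tall, upright, loose; origin at the centre of its underside. Leave alone.
- jar: Amber glass jar with white cap, 44 mm across, 45 mm tall, loose; origin at the centre of its underside. Leave alone.
- screwdriver: Yellow-handled screwdriver, 160 mm long, lying along its own x, handle to -x, loose. Leave alone.
There are look-alikes about, which are no part of the job. What is meant by the part that bears socket_mouth is not yellow, and is the larger of those in its own colour.

How it is judged (in metres and radians):
On the way, in this order (a step that is already met when the one before it is completed fails the run):
1. the lock plug is pulled up out of its socket, in the fingers (z of lock_plug in the frame of socket_mouth above 0.026 m and contact force between the fingers and lock_plug above 0.5 N), for 0.1 s.
2. the lock plug lies in the tray, let go and at rest (x of lock_plug in the frame of tray between -0.075 and 0.075 m and y of lock_plug in the frame of tray between -0.075 and 0.075 m and z of lock_plug in the frame of tray below 0.05 m and contact force between lock_plug and tray above 0.05 N and contact force between the fingers and lock_plug below 0.05 N and linear speed of lock_plug below 0.05 m/s), for 0.2 s.
3. the plunger is drawn up and held with its orange band just above the barrel's mouth (z of plunger in the frame of barrel_mouth between 0.044 and 0.057 m and horizontal distance between plunger and barrel_mouth below 0.006 m and angle between plunger's own z axis and vertical below 0.08 rad and contact force between the fingers and plunger above 1 N and linear speed of plunger below 0.03 m/s), for 0.5 s.
At the end, for the whole second after the job is handed in: The lock plug lies in the tray (origin within 75 mm of the tray's centre along each side), at rest and untouched; the fingers hold the plunger still, its flange 44 to 57 mm above the barrel's mouth, rod upright in the bore (within 6 mm and 0.08 rad) and pressing on the barrel with less than 10 N (all of step 2 and all of step 3 and contact force between plunger and station below 10 N); the arm keeps its last pose, push and grip.
It fails at once if the plunger is pulled right out of the barrel (z of plunger in the frame of barrel_mouth above 0.076 m).
It fails at once if a bystander (spool, jar, screwdriver) is moved more than 20 mm (distance of any of spool, jar, screwdriver from where it was at the start of the episode above 0.02 m).
It also fails if it takes over 51 s, if anything falls off the work surface, if the arm or the gripper's body presses on something with over 40 N, if the wrist force passes 120 N, or if a joint passes its speed limit or range.

## Working session

There is one attempt and no reset: what is moved stays moved. The work goes in short steps, Python scripts to look and compute and a tool call to move; the robot and the scene stay as the last step left them, time stands still between calls to the robot, and variables do not carry over. Pictures are saved under pics/ and viewed, and the job is handed in when it is done.

Besides the shell and the picture viewer there is one more tool, called in YAML: its name, and indented under it one key for each argument. play_rows: Moves the arm, as the interface text tells. Scaled input: -1 to 1 covers 200 mm each way for a shift and 360 degrees each way for a turn. Its arguments: {"type":"object","properties":{"moves":{"type":"array"},"squeeze":{"type":"number"}},"required":["moves"]}

```bash
mkdir -p pics; cat > h.py <<'E'
from rig import monitor, vision, ticket, nets, manip
import numpy as np, cv2
def shot(c,n):
    im=vision.get_image(c); cv2.imwrite(f'pics/{n}.png',im[:,:,::-1]); return im
def ray(c,uv):
    p=vision.camera_params(c)
    K=np.array([[p['fx'],0,p['cx']],[0,p['fy'],p['cy']],[0,0,1.]])
    q=cv2.undistortPoints(np.array([[uv]],float),K,np.array(p['dist'],float))[0,0]
    R=np.array(p['attitude'],float)
    return np.array(p['eye'],float), R@np.array([q[0],q[1],1.])
def atz(c,uv,z):
    e,d=ray(c,uv); return e+d*(z-e[2])/d[2]
def proj(c,P):
    p=vision.camera_params(c)
    K=np.array([[p['fx'],0,p['cx']],[0,p['fy'],p['cy']],[0,0,1.]])
    R=np.array(p['attitude'],float)
    q=R.T@(np.array(P,float)-np.array(p['eye'],float))
    return cv2.projectPoints(q.reshape(1,1,3),np.zeros(3),np.zeros(3),K,np.array(p['dist'],float))[0][0,0]
def tri(uv1,uv2):
    a,d=ray('side',uv1); b,f=ray('top',uv2)
    d/=np.linalg.norm(d); f/=np.linalg.norm(f)
    s=np.linalg.lstsq(np.c_[d,-f],b-a,rcond=None)[0]
    p,q=a+s[0]*d,b+s[1]*f
    return (p+q)/2,np.linalg.norm(p-q)
E
python3 - <<'E'
from h import *
np.set_printoptions(precision=2,suppress=True)
print(manip.grip_depth, vision.camera_params('top'),vision.camera_params('side'))
for c in('side','top'):
    shot(c,c+'0')
    for n in('socket_mouth','barrel_mouth','lock_plug','plunger','tray','spool','jar','screwdriver'):
        print(c,n,[(np.round(r['location'],1).tolist(),round(r['p'],2)) for r in nets.pinpoint(c,n)][:4])
s=monitor.get_state();print(s)
E
```

```text
18.700000000000003 {'fx': 412.25755134018107, 'fy': 412.25755134018107, 'cx': 315.788637501896, 'cy': 199.93222824367732, 'dist': array([0.01, 0.  , 0.  , 0.  , 0.  ]), 'eye': array([ 383.75,  -49.82, 1210.95]), 'attitude': array([[-0.02, -1.  ,  0.09],
       [-1.  ,  0.02, -0.01],
       [ 0.01, -0.09, -1.  ]])} {'fx': 437.75779685969434, 'fy': 437.75779685969434, 'cx': 317.66299501361175, 'cy': 199.39098104146487, 'dist': array([-0.11,  0.  ,  0.  ,  0.  ,  0.  ]), 'eye': array([346.59, 668.14, 869.53]), 'attitude': array([[-0.98, -0.15,  0.13],
       [-0.19,  0.7 , -0.69],
       [ 0.02, -0.7 , -0.71]])}
side socket_mouth [([436.6, 379.8], 0.89), ([250.4, 235.2], 0.84), ([255.8, 293.9], 0.61)]
side barrel_mouth [([429.8, 352.3], 0.79), ([257.3, 268.8], 0.77), ([249.5, 221.2], 0.74)]
side lock_plug [([251.7, 292.4], 0.67), ([250.0, 299.5], 0.62)]
side plunger [([253.7, 269.6], 0.78), ([302.0, 188.1], 0.47)]
side tray [([301.7, 189.3], 0.56)]
side spool [([213.7, 221.5], 0.56)]
side jar [([328.3, 253.4], 0.7)]
side screwdriver [([306.8, 145.5], 0.8)]
top socket_mouth [([281.4, 155.4], 0.69), ([170.3, 315.7], 0.66), ([210.5, 171.6], 0.58)]
top barrel_mouth [([294.7, 147.2], 0.89), ([197.7, 313.9], 0.84), ([233.3, 171.0], 0.72)]
top lock_plug [([214.3, 176.8], 0.71)]
top plunger [([232.9, 171.7], 0.67)]
top tray [([358.9, 184.9], 0.72)]
top spool [([307.5, 114.0], 0.74)]
top jar [([296.3, 223.0], 0.55)]
top screwdriver [([423.4, 171.5], 0.86)]
{'t': 0.9, 'joints': array([-1.28,  0.61, -0.01,  1.42,  0.01,  1.1 , -0.04]), 'qd': array([-0., -0.,  0.,  0.,  0.,  0., -0.]), 'joint_efforts': array([  0.  , -46.91,   0.26, -17.13,   0.01,   0.  ,  -0.  ]), 'eef_pos': array([205.54, 616.62, 231.32]), 'tcp_rot': array([[-0.  , -0.95,  0.32],
       [-0.  ,  0.32,  0.95],
       [-1.  ,  0.  , -0.  ]]), 'wrist_force': array([ 0.58,  0.43, -0.24]), 'wrist_torque': array([-0.04, -0.01, -0.03]), 'finger_gap': 85.1635710163275}
```

View pics/side0.png

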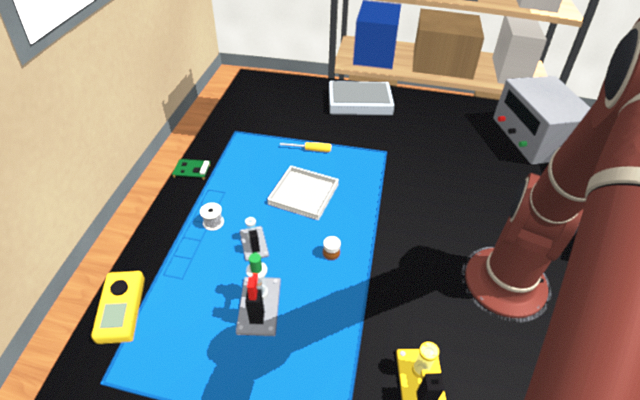

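View pics/top0.png

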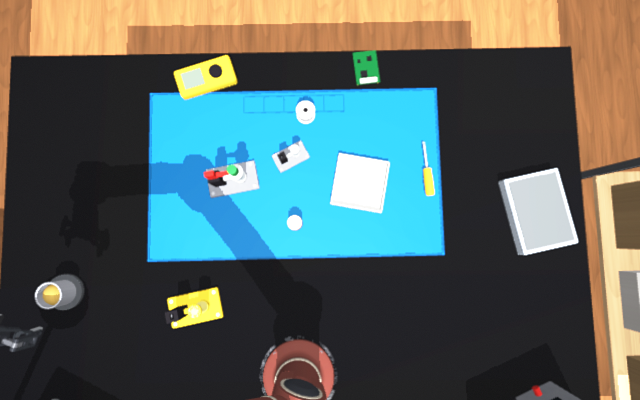

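The target is the larger grey dispenser, around side (258,300) and top (232,178). The yellow one and the small grey one are decoys. Next I measure.

```bash
python3 - <<'E'
from h import *
np.set_printoptions(precision=1,suppress=True)
print('sock',tri([255.8,293.9],[210.5,171.6]), 'barrel',tri([257.3,268.8],[233.3,171.0]))
for n,a,b,z in(('sock',[255.8,293.9],[210.5,171.6],105),('bar',[257.3,268.8],[233.3,171.],105),('plug',[251.7,292.4],[214.3,176.8],105),('plunger',[253.7,269.6],[232.9,171.7],105),('tray',[301.7,189.3],[358.9,184.9],5)):
    print(n,atz('side',a,z),atz('top',b,z))
a=cv2.imread('pics/side0.png')[235:345,195:325]; b=cv2.imread('pics/top0.png')[140:210,180:280]
cv2.imwrite('pics/cs.png',cv2.resize(a,None,fx=5,fy=5,interpolation=2)); cv2.imwrite('pics/ct.png',cv2.resize(b,None,fx=8,fy=8,interpolation=2))
# base corner refs
E
```

```text
sock (array([558.6, 220.2, 113. ]), np.float64(16.984157988202213)) barrel (array([566. , 160.2, 113.1]), np.float64(2.976761491783932))
sock [552.  215.4 105. ] [568.5 223.6 105. ]
bar [566.8 154.8 105. ] [568.8 162.1 105. ]
plug [561.2 213.7 105. ] [554.1 213.3 105. ]
plunger [573.7 158.4 105. ] [567.  163.1 105. ]
tray [ 551.4 -203.2    5. ] [ 536.4 -188.4    5. ]
```

View pics/cs.png

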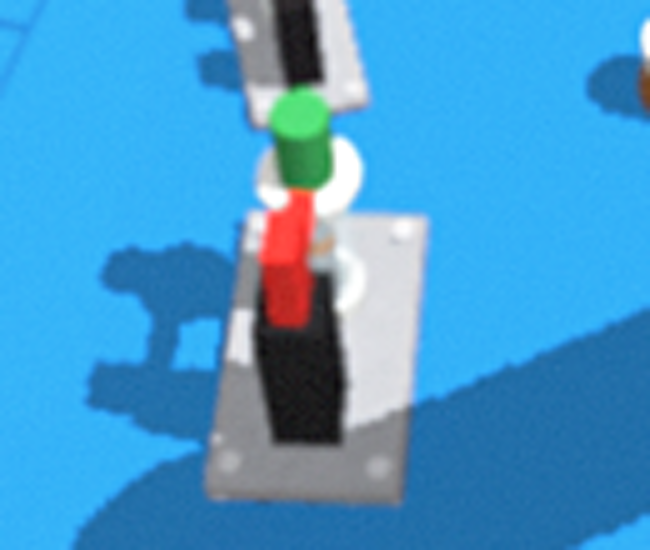

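View pics/ct.png

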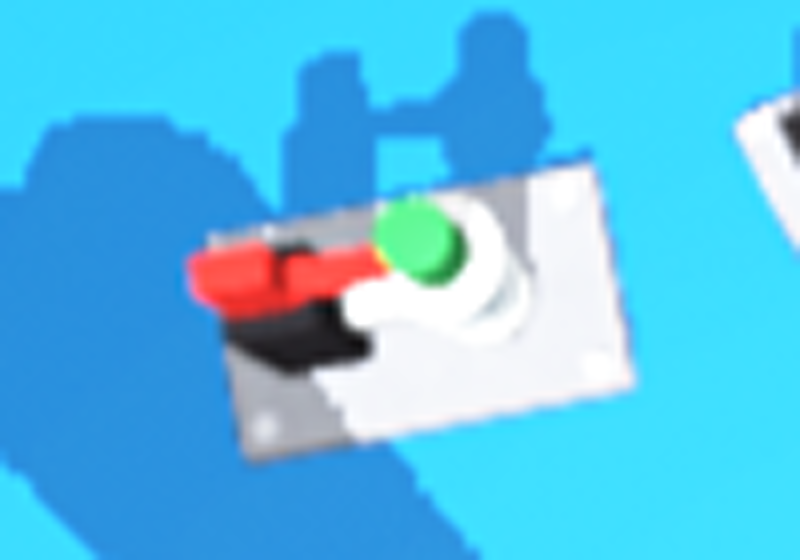

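```bash
cat > fit.py <<'E'
from h import *
from scipy.optimize import least_squares
np.set_printoptions(precision=2,suppress=True)
# local frame: origin at barrel mouth axis on z=0, y toward socket. base center at (bx,by) unknown
def W(v,p): c,s=np.cos(v[2]),np.sin(v[2]); return np.array([v[0]+c*p[0]-s*p[1], v[1]+s*p[0]+c*p[1], p[2]])
top=[(206,169.4),(254.6,160.4),(259.4,188.1),(211,197.5)]
side=[(280.6,278),(244.4,277.6),(236.6,332.6),(275.6,334)]
# v: x,y,yaw, bx,by, per-camera pixel offset
def corners(v):
    return [W(v,(v[3]+sx*42.5,v[4]+sy*72.5,15)) for sx,sy in ((1,1),(1,-1),(-1,-1),(-1,1))]
def res(v):
    C=corners(v); r=[]
    for i in range(4): r+=list(proj('top',C[i])-top[i])
    # side order: near barrel -x?, barrel +x, socket +x, socket -x
    for i,j in zip((2,1,0,3),range(4)): r+=list(proj('side',C[i])-side[j])
    k=W(v,(0,0,153)); r+=list(proj('top',k)-(231.6,169.75)); r+=list(proj('side',k)-(255.4,257.4))
    return np.array(r)
if __name__=='__main__':
    s=least_squares(res,[567,160,0.15,0,30]); print(s.x, np.sqrt(np.mean(s.fun**2)));print(s.fun.reshape(-1,2))
    v=s.x
    print('socket',W(v,(0,60,105)))
    for c,crop,f in(('side',(195,235,325,345),5),('top',(180,140,280,210),8)):
        im=cv2.imread(f'pics/{c}0.png')[crop[1]:crop[3],crop[0]:crop[2]]; im=cv2.resize(im,None,fx=f,fy=f,interpolation=2)
        def pt(p): q=(proj(c,W(v,p))-crop[:2]+.5)*f-.5; return tuple(int(t) for t in q)
        def box(x0,x1,y0,y1,z0,z1,col):
            P=[pt((x,y,z)) for z in(z0,z1) for x,y in((x0,y0),(x1,y0),(x1,y1),(x0,y1))]
            for i in range(4):
                for a,b in((i,(i+1)%4),(4+i,4+(i+1)%4),(i,i+4)): cv2.line(im,P[a],P[b],col,1)
        box(-7,7,48,72,105,153,(255,255,0)); box(-6,6,15.5,48,113,119,(0,255,255)); box(-15,15,44,76,15,105,(255,0,255))
        box(v[3]-42.5,v[3]+42.5,v[4]-72.5,v[4]+72.5,3,15,(0,0,0))
        for rr,z in((13,111),(13,153),(22,105),(16,105)):
            cv2.polylines(im,[np.array([pt((rr*np.cos(t),rr*np.sin(t),z)) for t in np.linspace(0,6.28,30)])],True,(0,0,255),1)
        cv2.imwrite(f'pics/ov_{c}.png',im)
E
python3 fit.py
```

```text
[564.76 158.99   0.18   0.67  25.25] 0.7531446099817919
[[-1.34  0.15]
 [-1.14 -0.5 ]
 [-0.53 -0.01]
 [-1.21  0.4 ]
 [ 0.34 -1.06]
 [ 0.41 -1.7 ]
 [-0.42 -0.48]
 [ 0.37 -0.55]
 [-0.68 -0.21]
 [ 0.27 -0.58]]
socket [554.12 218.04 105.  ]
```

View pics/ov_side.png

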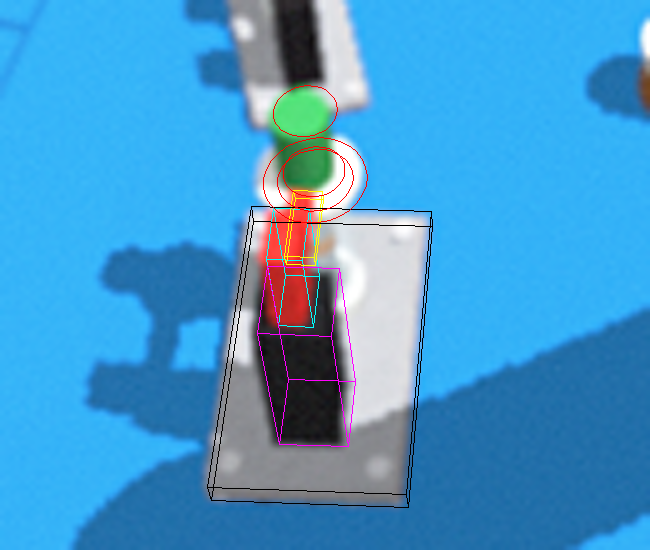

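View pics/ov_top.png

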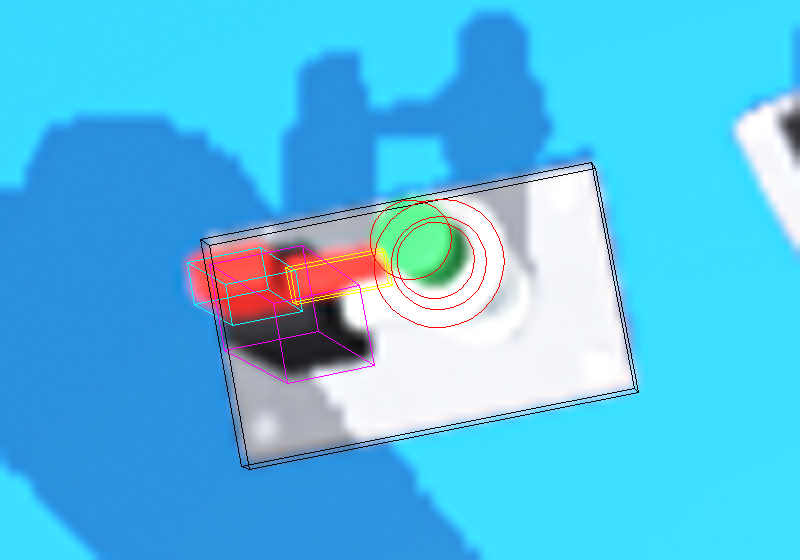

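```bash
cat > sil.py <<'E'
from fit import *
from scipy.optimize import minimize
F=4
def masks(c,crop,name):
    im=cv2.imread(f'pics/{name}.png')[crop[1]:crop[3],crop[0]:crop[2]]; im=cv2.resize(im,None,fx=F,fy=F,interpolation=cv2.INTER_CUBIC).astype(int)
    b,g,r=im[...,0],im[...,1],im[...,2]
    return ((r>g+60)&(r>b+60)),((g>b+30)&(g>r+40))
def hull(c,crop,v,P):
    q=[(proj(c,W(v,p))-crop[:2]+.5)*F-.5 for p in P]
    return cv2.convexHull(np.array(q,np.float32)).astype(np.int32)
def box(x0,x1,y0,y1,z0,z1): return [(x,y,z) for x in(x0,x1) for y in(y0,y1) for z in(z0,z1)]
def cyl(r,z0,z1): return [(r*np.cos(t),r*np.sin(t),z) for t in np.linspace(0,6.28,24) for z in(z0,z1)]
CR={'side':(225,235,285,320),'top':(190,150,260,200)}
if __name__=='__main__':
    M={c:masks(c,CR[c],c+'0') for c in CR}
    def iou(c,v,which):
        m=M[c][which]; a=np.zeros(m.shape,np.uint8)
        if which==1:
            cv2.fillPoly(a,[hull(c,CR[c],v,cyl(13,111,153))],1)
        else:
            for P in(box(-7,7,48,72,105,153),box(-6,6,15.5,48,113,119)): cv2.fillPoly(a,[hull(c,CR[c],v,P)],1)
            k=np.zeros(m.shape,np.uint8); cv2.fillPoly(k,[hull(c,CR[c],v,cyl(13,111,153))],1)
            if c=='top': a[k>0]=0
        a=a>0
        return (a&m).sum()/(a|m).sum()
    for cams in(('side','top'),('side',),('top',)):
        best=None
        for x in (562,566,570):
            for y in (156,160,164):
                s=minimize(lambda v:-sum(iou(c,v,w) for c in cams for w in(0,1)),[x,y,.16],method='Nelder-Mead',options=dict(initial_simplex=[[x,y,.16],[x+4,y,.16],[x,y+4,.16],[x,y,.24]],maxfev=70))
                if best is None or s.fun<best.fun: best=s
        v=best.x; print(cams,v,[round(iou(c,v,w),2) for c in CR for w in(0,1)],'sock',W(v,(0,60,105)))
E
python3 sil.py
```

```text
Traceback (most recent call last):
  File "sil.py", line 30, in <module>
    s=minimize(lambda v:-sum(iou(c,v,w) for c in cams for w in(0,1)),[x,y,.16],method='Nelder-Mead',options=dict(initial_simplex=[[x,y,.16],[x+4,y,.16],[x,y+4,.16],[x,y,.24]],maxfev=70))
  File "sil.py", line 30, in <lambda>
    s=minimize(lambda v:-sum(iou(c,v,w) for c in cams for w in(0,1)),[x,y,.16],method='Nelder-Mead',options=dict(initial_simplex=[[x,y,.16],[x+4,y,.16],[x,y+4,.16],[x,y,.24]],maxfev=70))
                         ~~~^^^^^^^^^^^^^^^^^^^^^^^^^^^^^^^^^^^^^^^^
  File "sil.py", line 30, in <genexpr>
    s=minimize(lambda v:-sum(iou(c,v,w) for c in cams for w in(0,1)),[x,y,.16],method='Nelder-Mead',options=dict(initial_simplex=[[x,y,.16],[x+4,y,.16],[x,y+4,.16],[x,y,.24]],maxfev=70))
                             ~~~^^^^^^^
  File "sil.py", line 22, in iou
    k=np.zeros(m.shape,np.uint8); cv2.fillPoly(k,[hull(c,CR[c],v,cyl(13,111,153))],1)
                                                  ~~~~^^^^^^^^^^^^^^^^^^^^^^^^^^^
  File "sil.py", line 9, in hull
    q=[(proj(c,W(v,p))-crop[:2]+.5)*F-.5 for p in P]
        ~~~~^^^^^^^^^^
  File "h.py", line 14, in proj
    p=vision.camera_params(c)
ValueError: time passes only in moves, steps and waits
```

```bash
sed -i 's/vision.camera_params(c)/CP[c]/' h.py; sed -i '2a CP={c:vision.camera_params(c) for c in ("side","top")}' h.py; time python3 sil.py; python3 -c "
from h import *
print(monitor.get_state()['t'])"
```

```text
('side', 'top') [567.58 159.77   0.19] [np.float64(0.93), np.float64(0.8), np.float64(0.88), np.float64(0.82)] sock [556.19 218.67 105.  ]
('side',) [567.14 159.46   0.17] [np.float64(0.94), np.float64(0.81), np.float64(0.86), np.float64(0.82)] sock [556.88 218.58 105.  ]
('top',) [566.92 158.41   0.19] [np.float64(0.85), np.float64(0.8), np.float64(0.9), np.float64(0.82)] sock [555.76 217.37 105.  ]
0.9
real	0m26.207s
user	0m25.977s
sys	0m0.119s
```

```bash
cat >> h.py <<'E'
from scipy.spatial.transform import Rotation as Ro
def goal(pos,ang,st=None):
    """tool down, jaw axis at ang(rad). total shift (in present tool axes) and turn, scaled"""
    s=st or monitor.get_state(); R=np.array(s['tcp_rot']); z=np.array([np.cos(ang),np.sin(ang),0]); x=np.array([0,0,-1.])
    G=np.c_[x,np.cross(z,x),z]
    d=R.T@(np.array(pos)-s['eef_pos'])/200
    w=Ro.from_matrix(R.T@G).as_rotvec()/(2*np.pi)
    print('t',s['t'],'pos',s['eef_pos'],'F',s['wrist_force'],'gap',s['finger_gap'])
    print('shift',np.round(d,4),'turn',np.round(w,4)); return d,w
E
python3 - <<'E'
from h import *
np.set_printoptions(precision=4,suppress=True)
print(monitor.get_state()['tcp_rot'])
goal([556.4,218.3,231],.18);goal([556.4,218.3,231],.18+np.pi)
E
```

```text
[[-0.     -0.9487  0.3162]
 [-0.      0.3162  0.9487]
 [-1.      0.     -0.    ]]
t 0.9 pos [205.5376 616.6187 231.3173] F [ 0.5774  0.4318 -0.2384] gap 85.1635710163275
shift [ 0.0016 -2.2941 -1.3346] turn [ 0.1701 -0.     -0.    ]
t 0.9 pos [205.5376 616.6187 231.3173] F [ 0.5774  0.4318 -0.2384] gap 85.1635710163275
shift [ 0.0016 -2.2941 -1.3346] turn [-0.3299  0.     -0.    ]
```

play_rows:
  moves:
    - [1,0,-0.2294,-0.1335,0,0,0]
    - [1,0,-0.2294,-0.1335,0,0,0]
    - [1,0,-0.2294,-0.1335,0,0,0]
    - [1,0,-0.2294,-0.1335,0,0,0]
    - [1,0,-0.2294,-0.1335,0,0,0]
    - [1,0,-0.2294,-0.1335,0,0,0]
    - [1,0,-0.2294,-0.1335,0,0,0]
    - [1,0,-0.2294,-0.1335,0,0,0]
    - [1,0,-0.2294,-0.1335,0,0,0]
    - [1,0,-0.2294,-0.1335,0,0,0]

```text
t: 2.15
eef_pos: [557.5, 217.0, 231.5]
tcp_rot: [[0.0, -0.949, 0.316], [0.0, 0.316, 0.949], [-1.0, -0.0, 0.001]]
wrist_force: [-0.3, 0.2, -0.5]
finger_gap: 85.2
```

play_rows:
  moves:
    - [1,0,0,0,0.0243,0,0]
    - [1,0,0,0,0.0243,0,0]
    - [1,0,0,0,0.0243,0,0]
    - [1,0,0,0,0.0243,0,0]
    - [1,0,0,0,0.0243,0,0]
    - [1,0,0,0,0.0243,0,0]
    - [1,0,0,0,0.0243,0,0]
    - [1,0,0,0,0,0,0]

```text
t: 3.15
eef_pos: [556.3, 218.5, 231.3]
tcp_rot: [[0.0, -0.181, 0.983], [-0.0, 0.983, 0.181], [-1.0, -0.0, 0.0]]
wrist_force: [-0.2, -0.1, -0.4]
finger_gap: 85.5
```

```bash
python3 - <<'E'
from h import *
np.set_printoptions(precision=4,suppress=True)
goal([556.4,218.3,116.5],.18)
a=shot('side','side1')
b=shot('top','top1')
a=cv2.imread('pics/side1.png')[185:345,180:340]; b=cv2.imread('pics/top1.png')[130:220,160:290]
cv2.imwrite('pics/cs1.png',cv2.resize(a,None,fx=3.7,fy=3.7,interpolation=2)); cv2.imwrite('pics/ct1.png',cv2.resize(b,None,fx=6,fy=6,interpolation=2))
E
```

```text
t 3.15 pos [556.2856 218.5114 231.2989] F [-0.1558 -0.0962 -0.3619] gap 85.46954894747915
shift [ 0.574  -0.001   0.0004] turn [0.0004 0.     0.    ]
```

View pics/cs1.png

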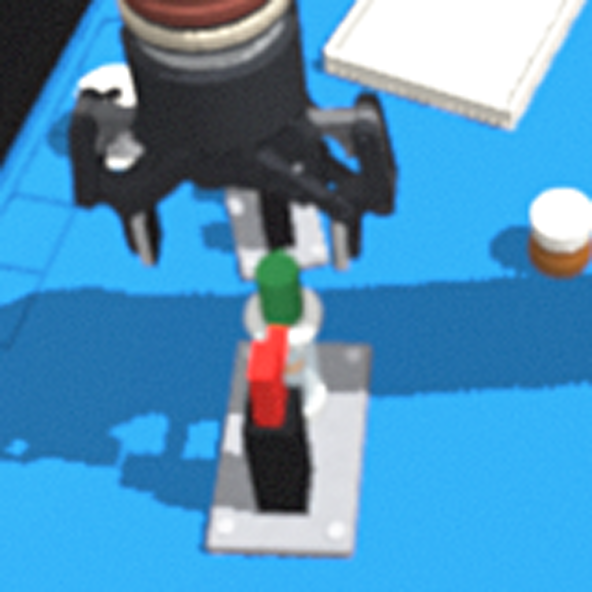

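View pics/ct1.png

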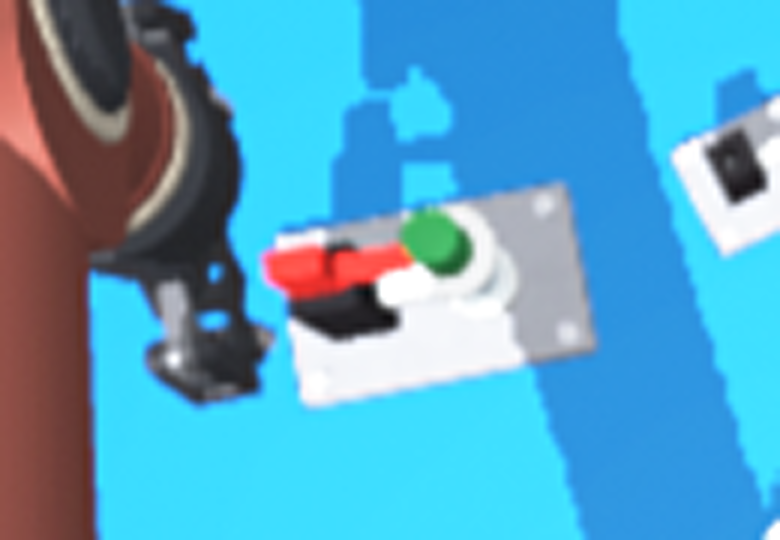

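```bash
python3 - <<'E'
from h import *
z=np.array([.983,.181,0]);y=np.array([-.181,.983,0])
for h in(231,244):
  for s in(-1,1): 
    for w in(-11,11): print(h,s,(proj('side',np.array([556.3,218.5,h])+s*42.7*z+w*y)-[180,185])*3.7)
E
```

```text
231 -1 [336.30157573 251.28678802]
231 -1 [332.40344766 287.23247668]
231 1 [165.09505695 247.00386769]
231 1 [158.00062184 282.71925052]
244 -1 [334.65773013 234.96528817]
244 -1 [330.6714436  271.04600682]
244 1 [161.43431562 230.68278566]
244 1 [154.16684522 266.52915157]
```

play_rows:
  moves:
    - [1,0.164,0,0,0,0,0]
    - [1,0.164,0,0,0,0,0]
    - [1,0.164,0,0,0,0,0]
    - [1,0.082,0,0,0,0,0]
    - [1,0,0,0,0,0,0]
  squeeze: 50

```text
t: 3.88
eef_pos: [555.9, 218.0, 115.7]
tcp_rot: [[-0.002, -0.18, 0.984], [-0.001, 0.984, 0.18], [-1.0, -0.0, -0.002]]
wrist_force: [-0.2, -0.6, -0.6]
finger_gap: 85.4
```

play_rows:
  moves:
    - [-0.4,0,0,0,0,0,0]
    - [-0.4,0,0,0,0,0,0]
    - [-0.4,0,0,0,0,0,0]
    - [-0.4,0,0,0,0,0,0]

```text
t: 4.38
eef_pos: [556.5, 218.3, 116.9]
tcp_rot: [[0.001, -0.179, 0.984], [0.0, 0.984, 0.179], [-1.0, 0.0, 0.001]]
wrist_force: [-0.2, -0.3, 0.7]
finger_gap: 25.5
```

No contact yet at a 25.5 mm gap, so I close onto the plug.

play_rows:
  moves:
    - [-1,0,0,0,0,0,0]
    - [-1,0,0,0,0,0,0]
    - [-1,0,0,0,0,0,0]
    - [-1,0,0,0,0,0,0]

```text
t: 4.88
eef_pos: [557.2, 218.4, 116.8]
tcp_rot: [[0.002, -0.179, 0.984], [0.0, 0.984, 0.179], [-1.0, 0.0, 0.002]]
wrist_force: [1.8, 0.5, 1.4]
finger_gap: 13.5
```

```bash
python3 - <<'E'
from h import *
np.set_printoptions(precision=4,suppress=True)
goal([556.4,218.3,116.5],.18); print(monitor.get_state()['wrist_torque'])
a=shot('side','side2')
cv2.imwrite('pics/cs2.png',cv2.resize(cv2.imread('pics/side2.png')[185:345,180:340],None,fx=3.7,fy=3.7,interpolation=2))
E
```

```text
t 4.875 pos [557.1622 218.4085 116.8149] F [1.8394 0.5441 1.3929] gap 13.465173996285921
shift [ 0.0016  0.0001 -0.0038] turn [ 0.      0.0003 -0.    ]
[ 0.1572 -0.5752  0.0118]
```

View pics/cs2.png

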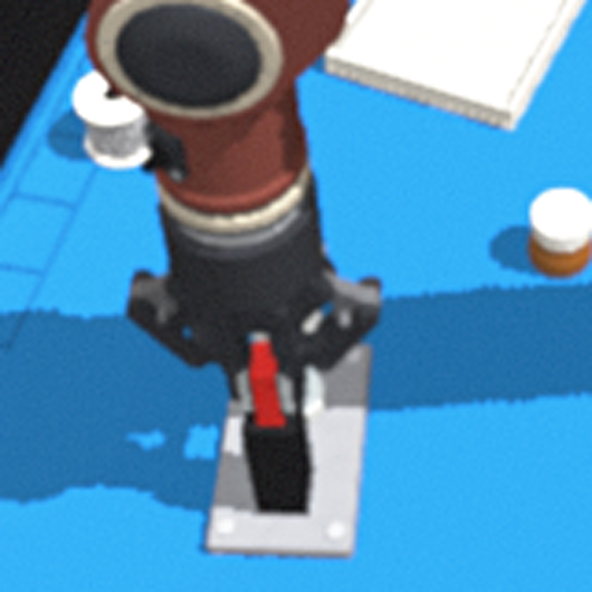

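The red head is held between the pads, at crop (265,390), with a gap of 13.5 mm. I pull up slowly.

play_rows:
  moves:
    - [-1,-0.02,0,0,0,0,0]
    - [-1,-0.02,0,0,0,0,0]
    - [-1,-0.02,0,0,0,0,0]
    - [-1,-0.02,0,0,0,0,0]

```text
t: 5.42
eef_pos: [556.9, 218.2, 132.3]
tcp_rot: [[0.001, -0.179, 0.984], [-0.0, 0.984, 0.179], [-1.0, -0.0, 0.001]]
wrist_force: [3.7, 0.6, -2.8]
finger_gap: 13.8
```

play_rows:
  moves:
    - [-1,-0.03,0,0,0,0,0]
    - [-1,-0.03,0,0,0,0,0]
    - [-1,-0.03,0,0,0,0,0]
    - [-1,-0.03,0,0,0,0,0]
    - [-1,-0.03,0,0,0,0,0]
    - [-1,-0.03,0,0,0,0,0]
    - [-1,0,0,0,0,0,0]
    - [-1,0,0,0,0,0,0]

```text
t: 6.42
eef_pos: [556.1, 218.2, 168.3]
tcp_rot: [[-0.001, -0.179, 0.984], [-0.0, 0.984, 0.179], [-1.0, -0.0, -0.001]]
wrist_force: [-0.3, 1.5, -0.5]
finger_gap: 13.4
```

```bash
python3 - <<'E'
from h import *
np.set_printoptions(precision=4,suppress=True)
a=shot('side','side3');shot('top','top3')
cv2.imwrite('pics/cs3.png',cv2.resize(cv2.imread('pics/side3.png')[185:345,180:340],None,fx=3.7,fy=3.7,interpolation=2))
t=cv2.imread('pics/top0.png')[130:240,310:410]
cv2.imwrite('pics/tray.png',cv2.resize(t,None,fx=5,fy=5))
goal([556.4,218.3,250],.18)
E
```

```text
t 6.525 pos [556.1073 218.1392 168.1638] F [ 0.2086  1.003  -0.7728] gap 13.432323224381227
shift [-0.4092  0.0005  0.0012] turn [ 0.     -0.0001  0.    ]
```

View pics/cs3.png

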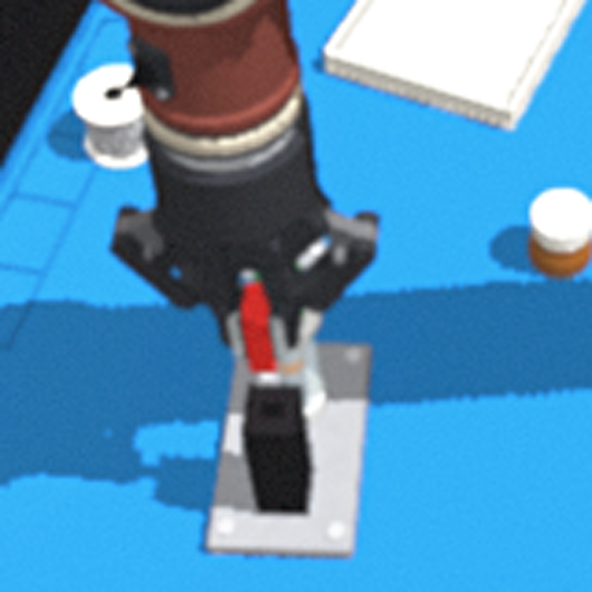

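View pics/tray.png

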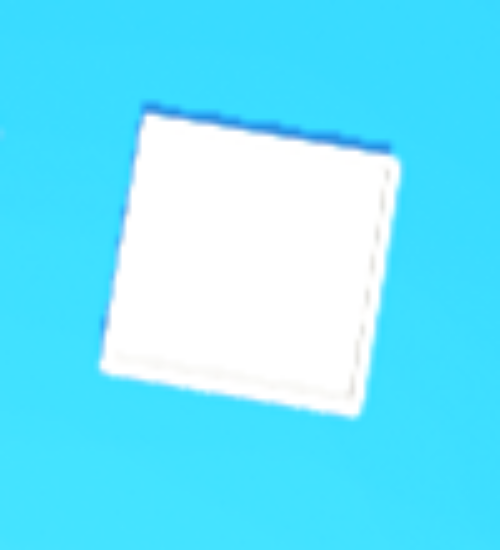

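The plug is out: its blade tip is clear above the hole at crop (268,380). Next is the tray pose.

```bash
python3 - <<'E'
from h import *
np.set_printoptions(precision=3,suppress=True)
c=np.array([(144,108),(398,155),(362,415),(102,370)])/5.+[310,130]
P=np.array([atz('top',q,25) for q in c]); print(P, np.linalg.norm(np.diff(P,axis=0),axis=1)); m=P.mean(0); print(m)
e=P[1]-P[0]; print('edge ang',np.degrees(np.arctan2(e[1],e[0])))
e=P[2]-P[1]; print(np.degrees(np.arctan2(e[1],e[0])))
print(atz('side',[301.7,189.3],7),atz('top',[358.9,184.9],7), proj('side',[*m[:2],7]))
E
```

```text
[[ 633.098 -130.446   25.   ]
 [ 602.175 -277.847   25.   ]
 [ 450.859 -251.263   25.   ]
 [ 480.103 -102.03    25.   ]] [150.61  153.633 152.071]
[ 541.559 -190.397   25.   ]
edge ang -101.84813233352057
170.03561194360012
[ 550.966 -201.151    7.   ] [ 536.167 -188.161    7.   ] [304.123 192.385]
```

play_rows:
  moves:
    - [-1,-0.18,0,0,0,0,0]
    - [-1,-0.18,0,0,0,0,0]
    - [-1,0,-0.254,-0.0564,0,0,0]
    - [-1,0,-0.254,-0.0564,0,0,0]
    - [-1,0,-0.254,-0.0564,0,0,0]
    - [-1,0,-0.254,-0.0564,0,0,0]
    - [-1,0,-0.254,-0.0564,0,0,0]
    - [-1,0,-0.254,-0.0564,0,0,0]
    - [-1,0,-0.254,-0.0564,0,0,0]
    - [-1,0,-0.254,-0.0564,0,0,0]

```text
t: 7.78
eef_pos: [540.2, -199.2, 240.3]
tcp_rot: [[-0.0, -0.18, 0.984], [0.0, 0.984, 0.18], [-1.0, 0.0, -0.0]]
wrist_force: [1.2, -0.5, -0.8]
finger_gap: 13.3
```

play_rows:
  moves:
    - [-1,0,0,0,0.0197,0,0]
    - [-1,0,0,0,0.0197,0,0]
    - [-1,0,0,0,0.0197,0,0]
    - [-1,0,0,0,0,0,0]

```text
t: 8.28
eef_pos: [540.4, -197.6, 240.2]
tcp_rot: [[-0.001, 0.188, 0.982], [-0.0, 0.982, -0.188], [-1.0, -0.0, -0.001]]
wrist_force: [-0.1, 0.4, 0.4]
finger_gap: 13.2
```

```bash
python3 - <<'E'
from h import *
np.set_printoptions(precision=4,suppress=True)
shot('side','side4')
cv2.imwrite('pics/cs4.png',cv2.resize(cv2.imread('pics/side4.png')[80:260,220:400],None,fx=3.3,fy=3.3,interpolation=2))
goal([540,-198,48],np.radians(-11))
E
```

```text
t 8.325 pos [ 540.3568 -197.5762  240.2243] F [ 0.0029 -0.329  -0.0514] gap 13.301812517352158
shift [ 0.9611 -0.0023 -0.0007] turn [ 0.0005 -0.0001  0.    ]
```

View pics/cs4.png

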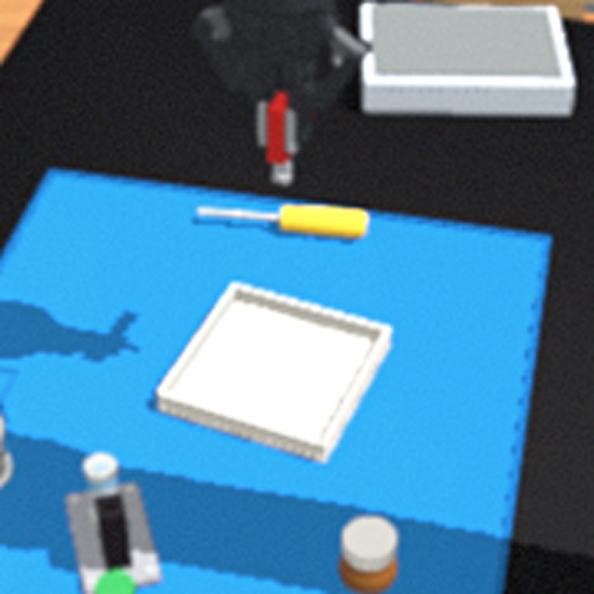

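play_rows:
  moves:
    - [-1,0.2,0,0,0,0,0]
    - [-1,0.2,0,0,0,0,0]
    - [-1,0.2,0,0,0,0,0]
    - [-1,0.2,0,0,0,0,0]
    - [-1,0.1,0,0,0,0,0]
    - [-1,0.05,0,0,0,0,0]
    - [-1,0,0,0,0,0,0]

```text
t: 9.2
eef_pos: [540.4, -197.8, 50.3]
tcp_rot: [[-0.0, 0.189, 0.982], [0.0, 0.982, -0.189], [-1.0, 0.0, -0.001]]
wrist_force: [-0.6, 0.0, 0.2]
finger_gap: 13.4
```

play_rows:
  moves:
    - [-1,0.015,0,0,0,0,0]
    - [-1,0,0,0,0,0,0]

```text
t: 9.45
eef_pos: [540.9, -197.9, 48.2]
tcp_rot: [[0.001, 0.19, 0.982], [-0.0, 0.982, -0.19], [-1.0, -0.0, 0.001]]
wrist_force: [0.6, -0.3, -0.7]
finger_gap: 13.4
```

play_rows:
  moves:
    - [-1,0.01,0,0,0,0,0]
    - [1,0,0,0,0,0,0]
    - [1,0,0,0,0,0,0]
    - [1,0,0,0,0,0,0]
    - [1,0,0,0,0,0,0]
    - [1,0,0,0,0,0,0]
    - [1,0,0,0,0,0,0]
    - [1,0,0,0,0,0,0]

```text
t: 10.45
eef_pos: [540.4, -197.8, 45.5]
tcp_rot: [[-0.0, 0.19, 0.982], [-0.0, 0.982, -0.19], [-1.0, -0.0, -0.0]]
wrist_force: [-0.0, 0.3, -0.3]
finger_gap: 85.4
```

```bash
python3 - <<'E'
from h import *
shot('side','side5'); shot('top','top5')
a=cv2.resize(cv2.imread('pics/side5.png')[120:240,240:380],None,fx=4,fy=4,interpolation=2)
b=cv2.resize(cv2.imread('pics/top5.png')[130:240,310:410],None,fx=4,fy=4,interpolation=2)
cv2.imwrite('pics/c5.png',a);cv2.imwrite('pics/d5.png',b)
print(monitor.get_state()['finger_gap'])
E
```

```text
85.38358310163203
```

View pics/c5.png

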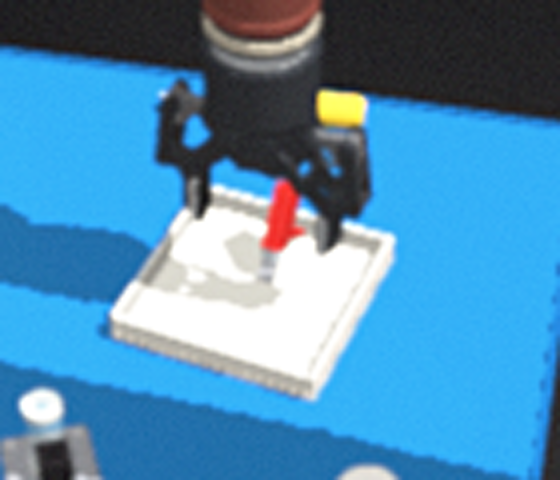

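The plug has tipped onto its tongue inside the tray (crop 280,230), clear of the fingers. I rise straight up.

play_rows:
  moves:
    - [1,-0.1,0,0,0,0,0]
    - [1,-0.25,0,0,0,0,0]
    - [1,-0.25,0,0,0,0,0]
    - [1,-0.25,0,0,0,0,0]
    - [1,-0.2,0,0,0,0,0]

```text
t: 11.18
eef_pos: [540.6, -197.9, 257.8]
tcp_rot: [[0.002, 0.19, 0.982], [-0.001, 0.982, -0.19], [-1.0, -0.0, 0.002]]
wrist_force: [0.9, -0.0, -1.0]
finger_gap: 85.5
```

```bash
python3 - <<'E'
from h import *
np.set_printoptions(precision=4,suppress=True)
shot('side','side6'); shot('top','top6')
a=cv2.resize(cv2.imread('pics/side6.png')[140:240,240:360],None,fx=3,fy=3,interpolation=2)
b=cv2.resize(cv2.imread('pics/top6.png')[130:230,310:410],None,fx=3,fy=3,interpolation=2)
cv2.imwrite('pics/c6.png',np.hstack([a,b]))
goal([567.3,159.2,240],.18)
for c in('side','top'): print([(np.round(r['location'],1).tolist(),round(r['p'],2)) for r in nets.pinpoint(c,'lock_plug')][:3])
E
```

```text
t 11.275 pos [ 542.7997 -199.4182  260.7192] F [ 0.5792 -0.5246 -0.1308] gap 85.50408508814287
shift [ 0.0981  1.7839 -0.2216] turn [-0.0591  0.0016  0.0006]
[([306.8, 184.8], 0.43)]
[]
```

View pics/c6.png

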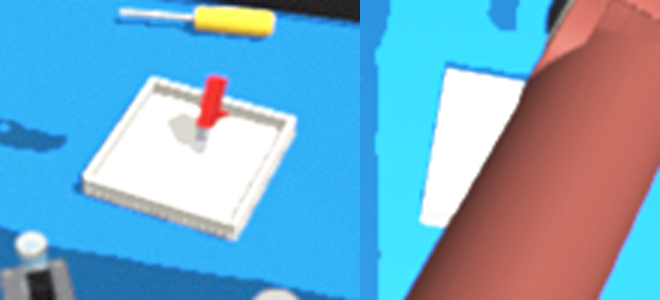

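```bash
python3 - <<'E'
from sil import *
for names in(('side0','top0'),('side6','top6')):
  for thr in(15,30,45):
    M={}
    for c,n in zip(('side','top'),names):
        cr=CR[c]; im=cv2.resize(cv2.imread(f'pics/{n}.png')[cr[1]:cr[3],cr[0]:cr[2]],None,fx=F,fy=F,interpolation=cv2.INTER_CUBIC).astype(int)
        b,g,r=im[...,0],im[...,1],im[...,2]; M[c]=(g>b+thr)&(g>r+thr)
    def iou(c,v):
        m=M[c];a=np.zeros(m.shape,np.uint8); cv2.fillPoly(a,[hull(c,CR[c],[v[0],v[1],0],cyl(13,111,153))],1); a=a>0
        return (a&m).sum()/(a|m).sum()
    for cams in(('side','top'),('side',),('top',)):
        B=min(((-sum(iou(c,(x,y)) for c in cams),x,y) for x in np.arange(561,575,1.) for y in np.arange(153,167,1.)))
        print(names,thr,cams,B)
E
```

```text
('side0', 'top0') 15 ('side', 'top') (np.float64(-1.7542556957786484), np.float64(567.0), np.float64(159.0))
('side0', 'top0') 15 ('side',) (np.float64(-0.8783524904214559), np.float64(568.0), np.float64(158.0))
('side0', 'top0') 15 ('top',) (np.float64(-0.8908898305084746), np.float64(567.0), np.float64(159.0))
('side0', 'top0') 30 ('side', 'top') (np.float64(-1.6335448106841008), np.float64(567.0), np.float64(159.0))
('side0', 'top0') 30 ('side',) (np.float64(-0.8177196804647785), np.float64(568.0), np.float64(157.0))
('side0', 'top0') 30 ('top',) (np.float64(-0.822623473181094), np.float64(567.0), np.float64(159.0))
('side0', 'top0') 45 ('side', 'top') (np.float64(-1.5095585096866984), np.float64(567.0), np.float64(159.0))
('side0', 'top0') 45 ('side',) (np.float64(-0.7557659626122846), np.float64(569.0), np.float64(157.0))
('side0', 'top0') 45 ('top',) (np.float64(-0.7588953797132236), np.float64(567.0), np.float64(159.0))
('side6', 'top6') 15 ('side', 'top') (np.float64(-1.7831868217879516), np.float64(567.0), np.float64(159.0))
('side6', 'top6') 15 ('side',) (np.float64(-0.9018478521718263), np.float64(568.0), np.float64(159.0))
('side6', 'top6') 15 ('top',) (np.float64(-0.8927628103539356), np.float64(567.0), np.float64(159.0))
('side6', 'top6') 30 ('side', 'top') (np.float64(-1.6528303033879241), np.float64(567.0), np.float64(159.0))
('side6', 'top6') 30 ('side',) (np.float64(-0.8366803774497943), np.float64(568.0), np.float64(157.0))
('side6', 'top6') 30 ('top',) (np.float64(-0.822623473181094), np.float64(567.0), np.float64(159.0))
('side6', 'top6') 45 ('side', 'top') (np.float64(-1.516881602711954), np.float64(569.0), np.float64(159.0))
('side6', 'top6') 45 ('side',) (np.float64(-0.7659626122845351), np.float64(569.0), np.float64(157.0))
('side6', 'top6') 45 ('top',) (np.float64(-0.7554492291334397), np.float64(569.0), np.float64(159.0))
```

play_rows:
  moves:
    - [1,0,0,0,-0.0197,0,0]
    - [1,0,0,0,-0.0197,0,0]
    - [1,0,0,0,-0.0197,0,0]
    - [1,0,0,0,0,0,0]

```text
t: 11.88
eef_pos: [539.5, -197.3, 253.7]
tcp_rot: [[-0.003, -0.178, 0.984], [0.002, 0.984, 0.178], [-1.0, 0.002, -0.003]]
wrist_force: [-0.4, -0.1, -0.1]
finger_gap: 85.5
```

```bash
python3 - <<'E'
from h import *
np.set_printoptions(precision=4,suppress=True)
goal([567.3,159.2,240],.18)
E
```

```text
t 11.875 pos [ 539.509  -197.3125  253.7068] F [-0.3524 -0.1163 -0.0607] gap 85.47642053622837
shift [0.0708 1.7293 0.454 ] turn [-0.0002 -0.0005 -0.0003]
```

play_rows:
  moves:
    - [1,0,0.216,0.057,0,0,0]
    - [1,0,0.216,0.057,0,0,0]
    - [1,0,0.216,0.057,0,0,0]
    - [1,0,0.216,0.057,0,0,0]
    - [1,0,0.216,0.057,0,0,0]
    - [1,0,0.216,0.057,0,0,0]
    - [1,0,0.216,0.057,0,0,0]
    - [1,0,0.216,0.057,0,0,0]
    - [1,0,0,0,0,0,0]
    - [1,0,0,0,0,0,0]

```text
t: 13.12
eef_pos: [567.8, 157.7, 254.6]
tcp_rot: [[-0.002, -0.178, 0.984], [-0.002, 0.984, 0.178], [-1.0, -0.001, -0.002]]
wrist_force: [0.9, -0.2, -0.4]
finger_gap: 85.5
```

```bash
python3 - <<'E'
from h import *
np.set_printoptions(precision=4,suppress=True)
goal([567.5,159.1,117.5],.18)
E
```

```text
t 13.125 pos [567.7692 157.6685 254.5664] F [ 0.905  -0.1893 -0.3967] gap 85.491873425996
shift [0.6853 0.0083 0.0014] turn [-0.0002 -0.0003  0.0002]
```

play_rows:
  moves:
    - [1,0.17,0.006,0,0,0,0]
    - [1,0.17,0,0,0,0,0]
    - [1,0.17,0,0,0,0,0]
    - [1,0.12,0,0,0,0,0]
    - [1,0.055,0,0,0,0,0]
    - [0,0,0,0,0,0,0]
    - [0,0,0,0,0,0,0]
    - [0,0,0,0,0,0,0]
    - [0,0,0,0,0,0,0]

```text
t: 14.25
eef_pos: [568.3, 159.9, 119.2]
tcp_rot: [[0.001, -0.179, 0.984], [0.0, 0.984, 0.179], [-1.0, 0.0, 0.001]]
wrist_force: [-1.0, 0.2, 0.5]
finger_gap: 42.5
```

play_rows:
  moves:
    - [-0.2,0,0,0,0,0,0]
    - [-0.2,0,0,0,0,0,0]
    - [-0.2,0,0,0,0,0,0]

```text
t: 14.62
eef_pos: [568.0, 159.8, 118.5]
tcp_rot: [[-0.0, -0.179, 0.984], [-0.0, 0.984, 0.179], [-1.0, -0.0, -0.0]]
wrist_force: [0.2, 0.2, -0.0]
finger_gap: 34.4
```

play_rows:
  moves:
    - [-1,0,0,0,0,0,0]
    - [-1,0,0,0,0,0,0]
    - [-1,0,0,0,0,0,0]
    - [-1,0,0,0,0,0,0]

```text
t: 15.12
eef_pos: [568.2, 159.8, 118.6]
tcp_rot: [[0.0, -0.179, 0.984], [0.0, 0.984, 0.179], [-1.0, -0.0, 0.0]]
wrist_force: [-0.1, 0.2, 0.9]
finger_gap: 24.8
```

```bash
python3 - <<'E'
from h import *
np.set_printoptions(precision=4,suppress=True)
goal([567.5,159.1,117.5],.18); s=monitor.get_state();print(s['wrist_torque'],s['tcp_rot'])
shot('side','side7')
cv2.imwrite('pics/c7.png',cv2.resize(cv2.imread('pics/side7.png')[185:345,180:340],None,fx=3.7,fy=3.7,interpolation=2))
E
```

```text
t 15.125 pos [568.1887 159.7755 118.6398] F [-0.0673  0.1687  0.8793] gap 24.759837185713067
shift [ 0.0057 -0.0027 -0.004 ] turn [0.     0.0001 0.    ]
[ 0.0206 -0.0311 -0.0048] [[ 0.0004 -0.1793  0.9838]
 [ 0.0001  0.9838  0.1793]
 [-1.     -0.      0.0004]]
```

View pics/c7.png

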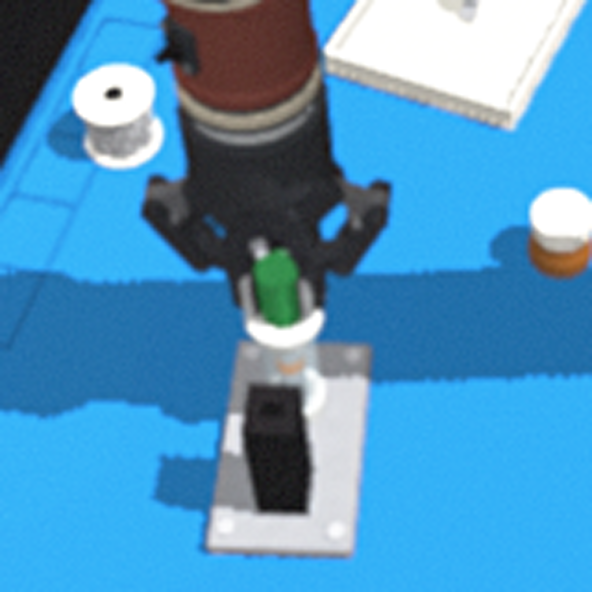

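play_rows:
  moves:
    - [-1,-0.02,0,0,0,0,0]
    - [-1,-0.02,0,0,0,0,0]
    - [-1,-0.02,0,0,0,0,0]
    - [-1,-0.02,0,0,0,0,0]
    - [-1,-0.02,0,0,0,0,0]
    - [-1,0,0,0,0,0,0]

```text
t: 15.92
eef_pos: [568.2, 159.8, 138.9]
tcp_rot: [[0.001, -0.179, 0.984], [0.0, 0.984, 0.179], [-1.0, 0.0, 0.001]]
wrist_force: [-0.9, -0.5, -1.7]
finger_gap: 24.5
```

```bash
python3 - <<'E'
from h import *
np.set_printoptions(precision=4,suppress=True)
goal([568.2,159.8,169],.18); s=monitor.get_state();print(s['wrist_torque'])
shot('side','side8')
cv2.imwrite('pics/c8.png',cv2.resize(cv2.imread('pics/side8.png')[185:345,180:340],None,fx=3.7,fy=3.7,interpolation=2))
E
```

```text
t 15.925 pos [568.1581 159.8007 138.9251] F [-0.8784 -0.4636 -1.6508] gap 24.45162933251472
shift [-0.1504 -0.      0.0003] turn [ 0.      0.0001 -0.    ]
[-0.0509  0.0259 -0.0356]
```

View pics/c8.png

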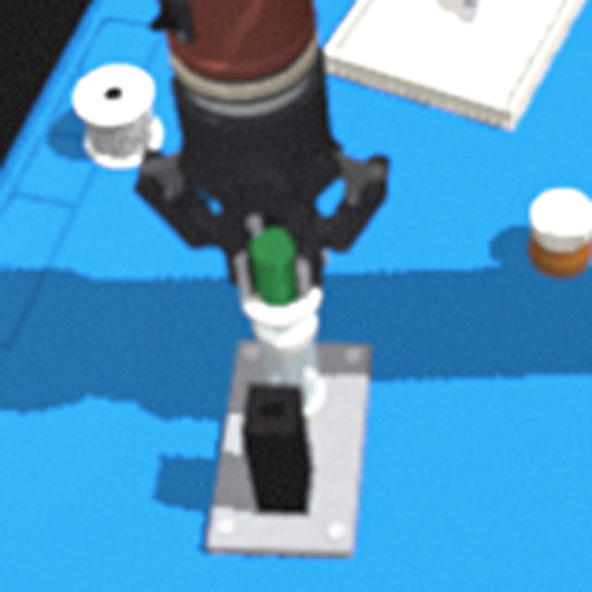

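The plunger is rising with the fingers and the side force is under 1 N.

play_rows:
  moves:
    - [-1,-0.02,0,0,0,0,0]
    - [-1,-0.02,0,0,0,0,0]
    - [-1,-0.02,0,0,0,0,0]
    - [-1,-0.02,0,0,0,0,0]
    - [-1,-0.02,0,0,0,0,0]
    - [-1,-0.02,0,0,0,0,0]
    - [-1,-0.02,0,0,0,0,0]
    - [-1,-0.018,0,0,0,0,0]
    - [-1,0,0,0,0,0,0]
    - [-1,0,0,0,0,0,0]
    - [-1,0,0,0,0,0,0]
    - [-1,0,0,0,0,0,0]

```text
t: 17.48
eef_pos: [567.9, 159.8, 170.0]
tcp_rot: [[-0.0, -0.179, 0.984], [-0.0, 0.984, 0.179], [-1.0, -0.0, -0.0]]
wrist_force: [0.1, 0.8, -1.4]
finger_gap: 24.6
```

```bash
python3 - <<'E'
from h import *
np.set_printoptions(precision=4,suppress=True)
for i in range(6):
    shot('side','side9'); s=monitor.get_state(); print(s['wrist_force'],s['wrist_torque'])
shot('top','top9')
goal([568.2,159.8,169],.18)
cv2.imwrite('pics/c9.png',cv2.resize(cv2.imread('pics/side9.png')[210:310,200:320],None,fx=6,fy=6,interpolation=2))
cv2.imwrite('pics/d9.png',cv2.resize(cv2.imread('pics/side9.png')[140:240,240:360],None,fx=4,fy=4,interpolation=2))
a=[x for x in nets.pinpoint('side','plunger')][:3]; print(a); print(proj('side',[567.3,159.2,155]),proj('side',[567.3,159.2,105]))
E
```

```text
[-0.0099 -0.3805 -0.985 ] [0.0214 0.0102 0.0788]
[-0.3192  0.0081 -0.9392] [-0.075  -0.0259 -0.0496]
[ 0.3353 -0.9983 -1.1154] [ 0.0134  0.0177 -0.0126]
[ 0.2027 -0.4432 -1.0202] [-0.061   0.011  -0.0324]
[ 0.9163  0.2525 -2.2801] [-0.0234 -0.0127 -0.0388]
[-0.0329 -0.6122 -2.4011] [-0.045  -0.0151  0.0108]
t 17.825 pos [568.0076 159.7586 170.0942] F [ 1.1113  0.6599 -1.4022] gap 24.68359074001601
shift [0.0055 0.     0.001 ] turn [ 0. -0.  0.]
[{'location': [252.0, 253.0], 'p': 0.59}]
[254.3602 256.0926] [256.4785 270.4366]
```

View pics/c9.png

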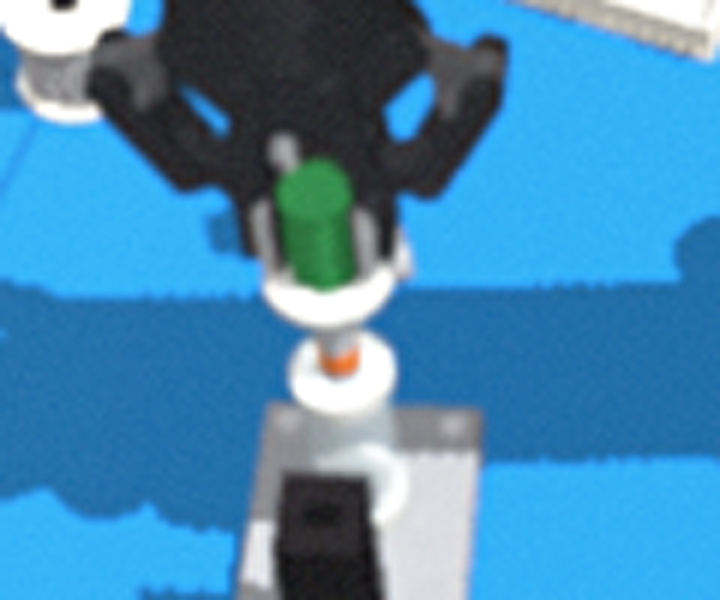

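View pics/d9.png

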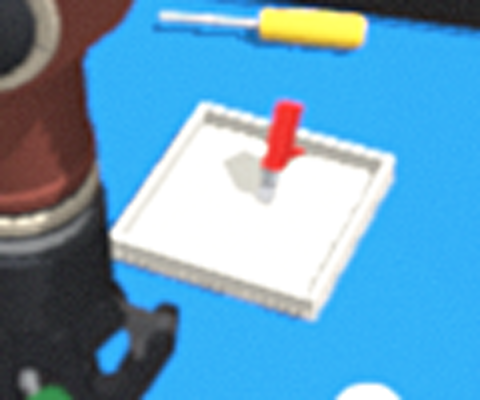

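```bash
python3 - <<'E'
from h import *
# calibrate bias with initial knob (side0), then measure lift via flange/knob silhouette
def knob(n):
    im=cv2.imread(f'pics/{n}.png').astype(int)[200:300,225:290]; im=cv2.resize(im.astype(np.uint8),None,fx=4,fy=4,interpolation=2).astype(int)
    b,g,r=im[...,0],im[...,1],im[...,2]; m=((g>b+20)&(g>r+20)).astype(np.uint8)
    k,l,s,c=cv2.connectedComponentsWithStats(m); i=1+np.argmax(s[1:,4]); return (s[i][:4]/4.+[225,200,0,0])
for n in('side6','side7','side8','side9'): print(n,knob(n))
for L in(0,20.3,44,51.4,57):
    ys=[proj('side',[567.5+13*np.cos(t),159.1+13*np.sin(t),z+L])[1] for t in np.linspace(0,6.28,40) for z in(111,153)]
    print(L,min(ys),max(ys)-min(ys))
print(monitor.get_state()['t'])
E
```

```text
side6 [248.25 251.5   13.75  22.25]
side7 [248.25 252.    13.    21.75]
side8 [247.  246.   13.5  22. ]
side9 [245.5  236.25  13.75  22.75]
0 251.59720367401286 22.209784844100852
20.3 245.4240548197053 22.674534979782663
44 237.9498154212408 23.237325147725045
51.4 235.55478506869005 23.41765849446253
57 233.7223888651788 23.555620157606654
17.875
```

The image gives a lift of about 49–51 mm, against 51.4 mm from the arm. I hold a moment longer and then hand in.

play_rows:
  moves:
    - [-1,0,0,0,0,0,0]
    - [-1,0,0,0,0,0,0]
    - [-1,0,0,0,0,0,0]
    - [-1,0,0,0,0,0,0]
    - [-1,0,0,0,0,0,0]
    - [-1,0,0,0,0,0,0]

```text
t: 18.62
eef_pos: [568.0, 159.8, 170.1]
tcp_rot: [[-0.0, -0.179, 0.984], [-0.0, 0.984, 0.179], [-1.0, -0.0, -0.0]]
wrist_force: [0.1, -0.7, -0.6]
finger_gap: 25.0
```

```bash
python3 -c "
from h import *
print(ticket.hand_in())"
```

```text
the job is handed in; nothing more can be done
None
```

I pulled the lock plug straight up out of its socket and let it go in the white tray. Then I drew the plunger up and handed the job in at about 18.6 s, still holding it. The hand-in gives no verdict.

- **Plunger height:** the arm rose 51.4 mm after gripping, and the knob in the side picture puts the lift at about 49–51 mm. The whole orange band shows just above the barrel's mouth.
- **Plunger hold:** the side force at the wrist stayed around 1 N or less, the tool is vertical, and the finger gap is steady at about 25 mm.
- **Lock plug:** the last side picture shows it still in the tray and untouched, but leaning on its tongue and blade rather than flat on its side. The networks did not find it in the top view, where the arm hid that part of the tray, so only the side view confirms it.
- **Bystanders:** the spool, jar and screwdriver looked unmoved in the pictures. I did not measure their positions at the end.
- **Disagreement:** the downward force at the wrist read between 0.6 and 2.4 N while holding, a noisy reading around the plunger's expected weight.

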